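# Press the big insert flush into the die holder

## Robot

A 6-joint arm with a two-finger parallel gripper is mounted at the origin on the work surface. World frame = base frame: x ahead of the robot, y to its left, z up, the work surface at z = 0. Lengths are in m, angles in rad, forces in N, time in s.
With the tool pointing down it reaches from about 0.3 to 0.775 m from the base axis. Payload 14.6 kg.
Tool frame: the origin (TCP) lies midway between the tips of the shut fingers; the grasp point (between the pads) lies 19 mm behind it (tcp_to_grasp is the distance from the TCP to the grasp point, in m); z points along the fingers, y is the line along which they close (so a half turn about z gives the same grasp; the last joint's range is limited). The gripper opens to 94 mm and grips with 3 to 60 N. Pads are 16 mm wide; open, the fingers measure 119 mm over their backs; the gripper's body (75 mm by 177 mm) begins 78 mm behind the grasp point.
Start: joints at [1.15, 0.3, 1.521, -0, 1.321, -0.067], TCP at [0.191, 0.516, 0.205] pointing down, gripper open.
Joint ranges: [-3.03, 3.03], [-0.79, 2.21], [0.23, 2.52], [-1.04, 4.18], [0, 3.07], [-2.55, 2.55]. Speed limits (rad/s): [2.22, 2.22, 2.57, 3.14, 3.14, 3.14].

## Interface

Orientations are given as [roll, pitch, yaw] about the fixed x, y, z axes, in that order (R = Rz(yaw) Ry(pitch) Rx(roll)).
In Python, from station import * gives the robot as it stands.
- The arm moves only by the tool send_rows, never from a script. Its argument "motion" is a list of rows, each a list of 3 entries, a list of its own where there are three numbers: the shift along the tool's x, y, z in units of 0.03 m (1.0 is 0.03 m), then the turn, a rotation vector about the tool's x, y, z in units of 0.12 rad (1.0 is 0.12 rad), then the opening, from -1 (shut) to 1 (fully open). In form: [[[x, y, z], [rx, ry, rz], grip], ...]. A call has 1 to 12 rows; each row shifts and turns the commanded pose from where the row before left it, along the tool's axes as they then stand; what a row does not reach is not made up. A row lasts 1/10 s, in which the tool goes at most 50 mm and 8.59 degrees, less where a joint would pass 70% of its speed; a pose out of reach is approached as far as the arm can. A call with a number of a shift or a turn outside -1 to 1 is refused whole. A call with a gripper value outside its range is refused whole. The fingers move at their own pace and stop on an object; "squeeze" is the grip in N (left out, the last holds). Time passes only in rows, so rows that do not move let the fingers close. It gives the time, the measured TCP pose, the force, the opening and the grip force at its end, in the units of the state.
- get_obs(): the state, without advancing time (a new reading comes with each control period).
- camera(name): name is "scene" or "top" or "wrist"; returns a dict with "pixels" (420x560x3 uint8, red, green, blue), "depth" (420x560 float32, m along the optical axis (not along the pixel's ray), 0 where there is no reading), "fx", "fy", "cx", "cy" (pixels), "rvec" (rotation vector, rad) and "tvec" (3), from world to camera coordinates, as OpenCV has them. Camera axes: x right, y down, z forward; pixel columns grow to the right and rows downward; lengths in m; the calibration is good to about 2 mm. A picture is of the moment at which its call begins.
- hand_in(): hands the job in; it is judged then, once.
The state is a dict: "time_s": time; "qpos": joint angles; "joint_vel": joint speeds; "tau": joint torques, N m; "ee_pos": TCP position; "eef_rot": TCP orientation; "force": force on the tool from outside, world axes, zero at the start; "moment": the same for the moment, N m; "grip_width": finger opening in m; "grip_force": force on a finger pad.
Only numpy, scipy, OpenCV 4.12 (cv2) and the standard library are available. Lean on these libraries where they do the work, as an engineer would, in place of code of your own. Each camera call takes 0.05 s, during which the arm holds its last target. There are 200 camera calls.

## Task

Take the big aluminium insert (the tall, wide one of the three standing in the wooden rack), lay it flat on its broad face on the steel surface plate and let go of it. Then take it again by its long sides, set it in the rectangular pocket of the dark die holder and press it fully home, until its face is flush with the top of the holder. Leave the other two inserts standing in the rack.

Things in the scene. Friction and masses are not known exactly. Their poses are not given: they have to be found in the camera images.
- insert: the big insert: plain aluminium block 20 x 36 x 64 mm (its own x, y, z), about 0.12 kg, same on both broad faces; a small dark dot near each end of the broad faces. It starts standing on end (z up) in one of the rack's three slots, sunk 16 mm into it. Origin: centre of its lower end face; x: through its thickness (normal to the broad faces); y: its width; z: its length
- insert_mid (a point): centre of the big insert, 32 mm along its z from its origin; axes as the body's
- narrow: another aluminium insert, 20 x 22 x 64 mm (as tall as the big one but narrower), standing in another slot; same axes and origin. Stays in the rack
- short: third aluminium insert, 20 x 36 x 42 mm (as wide as the big one but shorter), standing in the remaining slot; same axes and origin. Stays in the rack
- rack: fixed wooden rack, 60 x 210 x 24 mm (x, y, z), with three blind slots in its top at y = -70, 0 and 70 mm, each 23 (x) x 39 (y) mm and 16 mm deep; which insert stands in which slot changes. Origin: centre of its underside
- plate: fixed bare steel surface plate, 180 x 120 x 20 mm (x, y, z), near the middle of the bench, its top 20 mm above the bench; a loose brass bush (22 mm across, 16 mm high) stands near its corner at x = 70, y = 43 mm. Origin: centre of its underside
- holder: fixed dark steel die holder, block 130 x 100 x 40 mm (x, y, z), with a foot flange 12 mm high reaching to y = +-72 mm; a rectangular pocket in the middle of its top, 67 mm along x by 39 mm along y, with a 3 mm chamfer. Origin: centre of the underside
- pocket (a point): centre of the pocket's mouth, level with the holder's top face (40 mm above the bench); axes as the holder's: x along the pocket's length, z up. In the pocket is a brass knock-out pad, its top 8 to 11 mm down at the start; it slides stiffly (about 7 N), stays where pushed and stops 20 mm down: an insert pressed right down on it is flush

How it is judged:
On the way:
1. the big insert lies flat on a broad face on the surface plate, let go and at rest (angle between the x axis of insert and the z axis of plate, either way round below 0.1 rad and z of insert_mid in the frame of plate between 0.026 and 0.034 m and x of insert_mid in the frame of plate between -0.09 and 0.09 m and y of insert_mid in the frame of plate between -0.06 and 0.06 m and contact force between insert and the arm below 0.1 N and contact force between insert and the fingers below 0.1 N and linear speed of insert below 0.02 m/s), for 0.2 s.
At the end, for the whole second after the job is handed in: The big insert lies in the holder's pocket, a broad face up (within 0.05 rad of level), centred within 4 mm, its upper face no more than 1.5 mm above the holder's top, at rest; the narrow and the short insert still stand in their slots (moved less than 20 mm, leaning less than 0.25 rad) (z of insert_mid in the frame of pocket below -0.0085 m and horizontal distance between insert_mid and pocket below 0.004 m and angle between the x axis of insert and the z axis of holder, either way round below 0.05 rad and angle between the z axis of insert and the x axis of holder, either way round below 0.12 rad and linear speed of insert below 0.01 m/s and angle between each of narrow, short's own z axis and vertical below 0.25 rad and distance of each of narrow, short from where it was at the start of the episode below 0.02 m); the robot touches nothing.
It fails at once if one of the other two inserts is taken or knocked out of the rack (moved over 40 mm) (distance of any of narrow, short from where it was at the start of the episode above 0.04 m).
It also fails if it takes over 72 s, if anything falls off the work surface, if the arm or the gripper's body presses on something with over 40 N, if the wrist force passes 120 N, or if a joint passes its speed limit or range.

## Working session

There is one attempt and no reset: what is moved stays moved. The work goes in short steps, Python scripts to look and compute and a tool call to move; the robot and the scene stay as the last step left them, time stands still between calls to the robot, and variables do not carry over. Pictures are saved under pics/ and viewed, at most 10 in all, crops included, and the job is handed in when it is done.

Besides the shell and the picture viewer there is one more tool, called after "Call:" as name(argument=value, ...), one argument or row to a line, values as JSON. send_rows: Moves the arm, as the interface text tells. Its arguments: {"type":"object","properties":{"motion":{"type":"array"},"squeeze":{"type":"number"}},"required":["motion"]}

```bash
mkdir -p pics; ls
cat > h.py <<'E'
from station import *
import numpy as np, cv2
from scipy.spatial.transform import Rotation as Ro
def cam(n):
    c=camera(n); c['R']=cv2.Rodrigues(np.array(c['rvec'],float))[0]; c['t']=np.array(c['tvec'],float).ravel(); return c
def pts(c):
    d=c['depth']; v,u=np.indices(d.shape)
    P=np.stack([(u-c['cx'])/c['fx']*d,(v-c['cy'])/c['fy']*d,d],-1)
    return (P-c['t'])@c['R']
def ray(c,uv,z):
    uv=np.atleast_2d(uv).astype(float)
    d=np.c_[(uv[:,0]-c['cx'])/c['fx'],(uv[:,1]-c['cy'])/c['fy'],np.ones(len(uv))]@c['R']
    o=-c['R'].T@c['t']; return o+d*((z-o[2])/d[:,2])[:,None]
def save(c,f): cv2.imwrite('pics/'+f,c['pixels'][:,:,::-1])
def st():
    o=get_obs(); print({k:np.round(o[k],4).tolist() for k in ['time_s','ee_pos','eef_rot','force','grip_width','grip_force','qpos']}); return o
E
python3 - <<'E'
from h import *
a=cam('top');b=cam('scene')
cv2.imwrite('pics/a.png',np.vstack([a['pixels'],b['pixels']])[:,:,::-1][::1]) 
save(a,'top.png');save(b,'scene.png');st()
P=pts(a);Z=P[...,2]
np.savez('top.npz',P=P,im=a['pixels'])
for lo,hi in [(.016,.022),(.022,.027),(.037,.043),(.046,.054),(.065,.078)]:
    m=((Z>lo)&(Z<hi)&(a['depth']>0)).astype(np.uint8)
    n,l,s,c=cv2.connectedComponentsWithStats(m)
    for i in range(1,n):
        if s[i,4]>60:
            q=P[l==i]; r=cv2.minAreaRect((q[:,:2]*1000).astype(np.float32)); print(lo,s[i],q.mean(0).round(4),np.round(r[0],1),np.round(r[1],1),round(r[2],1))
E
```

```text
pics
{'time_s': 0.1, 'ee_pos': [0.1905, 0.5157, 0.205], 'eef_rot': [-3.1406, -0.0, 2.7878], 'force': [-0.7355, -0.3276, -0.2852], 'grip_width': 0.0939, 'grip_force': 0.0, 'qpos': [1.1504, 0.3004, 1.5215, -0.0, 1.3207, -0.0666]}
0.016 [ 264  169   59   79 2869] [ 5.565e-01 -1.000e-04  1.960e-02] [559.7   1.3] [180.9 120. ] 3.4
0.016 [343 244   9  32 173] [ 0.433  -0.1174  0.0189] [ 433.7 -117.3] [18.1 71.3] 88.4
0.022 [ 517  187   43   97 1506] [ 0.4906 -0.5759  0.025 ] [ 480.  -558.8] [ 98.  226.6] 80.9
0.022 [ 114  219   93   54 1275] [0.4798 0.3059 0.0243] [481.9 308.2] [210.5  59.9] 68.8
0.022 [239 275  26  42 264] [0.3601 0.1    0.0244] [359.5 100.1] [22.1 98.3] 59.7
0.022 [317 290 119  41 892] [ 0.31   -0.1955  0.0247] [ 304.5 -171.5] [ 87.3 259. ] 4.5
0.037 [  2 148  14  13  76] [0.7087 0.6639 0.039 ] [710.1 663.8] [27.7 31.1] 80.7
0.037 [ 382  205   54   66 1719] [ 0.4755 -0.2584  0.0401] [ 476.4 -258.9] [101.  131.1] 74.9
0.046 [ 91 103  38  27  75] [0.7806 0.4139 0.05  ] [777.8 416.4] [47.8 96.7] 27.8
0.046 [120 227  18  13 136] [0.507  0.3726 0.0503] [506.7 373.1] [37.6 19.
[... 231 characters left out ...]
.1 625.8] [63.2 17.5] 6.7
0.065 [  12   75  114   52 1839] [0.8156 0.5049 0.0698] [827.8 518.5] [263.8  71.8] 73.3
0.065 [ 289   95   39   36 1083] [ 0.7738 -0.0426  0.0704] [774.3 -43.3] [88.4 88.6] 28.1
0.065 [152 106  25  17  77] [0.7745 0.2853 0.0715] [777.8 286.9] [22.8 62.1] 28.9
0.065 [215 114  20  17 135] [0.7589 0.1506 0.0667] [760.9 148.6] [45.2 36.7] 67.8
0.065 [146 235  18  14 157] [0.4815 0.3076 0.0716] [481.8 307.8] [36.6 20. ] 69.2
0.065 [ 37 238  27  55 165] [0.4394 0.5335 0.0704] [440.  533.7] [  7.8 123.5] 68.1
0.065 [178 247  13  11  98] [0.4563 0.2425 0.0718] [456.6 242.5] [22.4 19.9] 69.3
0.065 [  9 303  26  49 158] [0.3097 0.5839 0.0705] [310.2 583.6] [  5.2 105.1] 68.9
```

View pics/top.png

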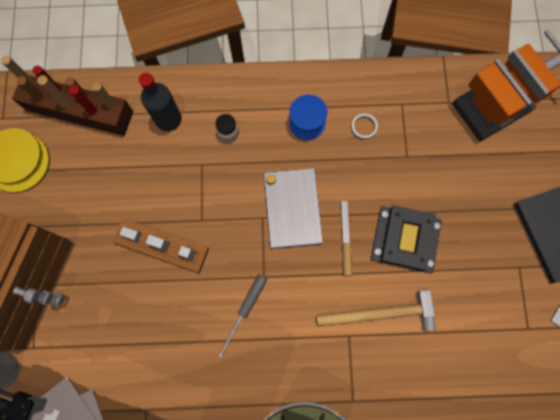

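View pics/scene.png

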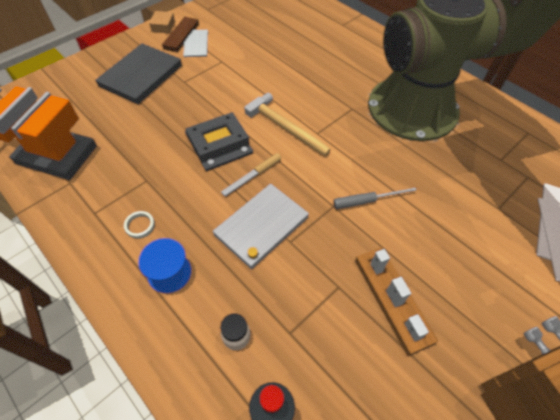

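The top view shows the rack at about (160,246) with the big insert in the middle slot at (157,242). Its measured top is 36.6 x 20 mm at z = 0.0716, centred on (0.482, 0.308), width direction 69°. The plate is at (293,207) and the holder at (409,238) with its amber pad. The scene view agrees. The short insert is at one end of the rack and the narrow one at the other. Next I move over the middle insert.

Call:
send_rows(
  motion=[
    [[-0.96,-0.26,0],[0,0,0.09],0.2],
    [[-0.96,-0.26,0],[0,0,0],0.2],
    [[-0.96,-0.26,0],[0,0,0],0.2],
    [[-0.96,-0.26,0],[0,0,0],0.2],
    [[-0.96,-0.26,0],[0,0,0],0.2],
    [[-0.96,-0.26,0],[0,0,0],0.2],
    [[-0.96,-0.26,0],[0,0,0],0.2],
    [[-0.96,-0.26,0],[0,0,0],0.2],
    [[-0.96,-0.26,0],[0,0,0],0.2],
    [[-0.96,-0.26,0],[0,0,0],0.2],
    [[-0.96,-0.26,0],[0,0,0],0.2],
    [[-0.96,-0.26,0],[0,0,0],0.2],
  ],
  squeeze=25,
)

```text
time_s: 1.3
ee_pos: [0.481, 0.3046, 0.2051]
eef_rot: [-3.141, -0.0, 2.777]
force: [0.1, 1.6, -0.3]
grip_width: 0.0557
grip_force: 0.0
```

```bash
cat >> h.py <<'E'
def togo(xyz,rot=None,o=None):
    o=o or get_obs(); R=Ro.from_euler('xyz',o['eef_rot'])
    print('shift units',(R.inv().apply(np.array(xyz)-o['ee_pos'])/.03).round(2))
    if rot is not None: print('turn units',((R.inv()*Ro.from_euler('xyz',rot)).as_rotvec()/.12).round(2))
E
python3 - <<'E'
from h import *
o=st(); togo([.4818,.3078,.032],[np.pi,0,np.deg2rad(159)],o)
c=cam('wrist'); save(c,'w1.png')
P=pts(c);Z=P[...,2]
m=((Z>.066)&(Z<.078)&(c['depth']>0)).astype(np.uint8)
n,l,s,_=cv2.connectedComponentsWithStats(m)
for i in range(1,n):
    if s[i,4]>150:
        q=P[l==i]; r=cv2.minAreaRect((q[:,:2]*1000).astype(np.float32)); print(s[i],np.round(r[0],1),np.round(r[1],1),round(r[2],1),q[:,2].mean())
E
```

```text
{'time_s': 1.3, 'ee_pos': [0.481, 0.3046, 0.2051], 'eef_rot': [-3.1411, -0.0005, 2.777], 'force': [0.1161, 1.6256, -0.3292], 'grip_width': 0.0557, 'grip_force': 0.0, 'qpos': [0.5002, 0.3438, 1.4641, 0.0, 1.3345, -0.706]}
shift units [0.01 0.11 5.77]
turn units [-0.   -0.    0.02]
[ 477    0   36  148 1212] [439.  534.9] [  6.1 127.8] 68.3 0.07103000275372476
[207 192  23  20 413] [457.3 243.6] [22.2 19.7] 69.4 0.0713308367376162
[268 193  34  20 677] [483.  308.5] [34.9 20.4] 69.2 0.0712945947611887
```

View pics/w1.png

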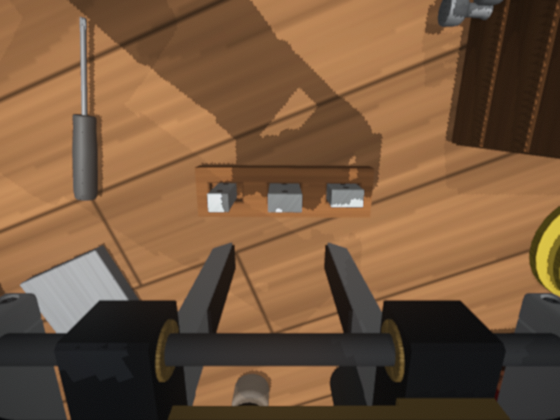

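The wrist view confirms it: the big insert is at (285,195), centred between the fingers, with the narrow one at (220,197) and the short one at (345,193). Next I descend and grip.

Call:
send_rows(
  motion=[
    [[0,0.12,0.8],[0,0,0],0.2],
    [[0,0,0.9],[0,0,0],0.2],
    [[0,0,0.9],[0,0,0],0.2],
    [[0,0,0.9],[0,0,0],0.2],
    [[0,0,0.9],[0,0,0],0.2],
    [[0,0,0.8],[0,0,0],0.2],
    [[0,0,0.5],[0,0,0],0.2],
    [[0,0,0],[0,0,0],-0.6],
    [[0,0,0],[0,0,0],-0.6],
    [[0,0,0],[0,0,0],-0.6],
    [[0,0,0],[0,0,0],-0.6],
    [[0,0,0],[0,0,0],-0.6],
  ],
  squeeze=30,
)

```text
time_s: 2.55
ee_pos: [0.4821, 0.3093, 0.0357]
eef_rot: [3.14, 0.001, 2.777]
force: [-0.6, 0.0, 6.3]
grip_width: 0.0357
grip_force: 30.0
```

Call:
send_rows(
  motion=[
    [[0,0,-0.3],[0,0,0],-0.6],
    [[0,0,-0.5],[0,0,0],-0.6],
    [[0,0,-0.8],[0,0,0],-0.6],
    [[0,0,-0.8],[0,0,0],-0.6],
    [[0,0,-0.8],[0,0,0],-0.6],
    [[0,0,-0.8],[0,0,0],-0.6],
    [[0,0,-0.8],[0,0,0],-0.6],
    [[0,0,0],[0,0,0],-0.6],
  ],
)

```text
time_s: 3.35
ee_pos: [0.4826, 0.3094, 0.1827]
eef_rot: [3.137, 0.004, 2.777]
force: [-0.1, 0.1, -1.3]
grip_width: 0.0358
grip_force: 30.0
```

Run:
```python
from h import *
st(); c=cam('scene'); save(c,'s2.png')
a=cam('top');P=pts(a);Z=P[...,2]; im=a['pixels'].astype(int)
# holder/pad
for nm,m in [('pad',(im[...,0]>150)&(im[...,1]>100)&(im[...,2]<90)&(abs(P[...,0]-.476)<.05)&(abs(P[...,1]+.259)<.05)),('top',(abs(Z-.04)<.004)&(abs(P[...,0]-.476)<.09)&(abs(P[...,1]+.259)<.09))]:
    q=P[m]; r=cv2.minAreaRect((q[:,:2]*1000).astype(np.float32)); print(nm,m.sum(),np.round(r,1) if 0 else r,np.median(q[:,2]))
    v,u=np.nonzero(m); r=cv2.minAreaRect(np.c_[u,v].astype(np.float32)); z=.04 if nm=='top' else .03
    print(ray(a,r[0],z).round(4), ray(a,cv2.boxPoints(r),z).round(4).tolist())
```

```text
{'time_s': 3.35, 'ee_pos': [0.4826, 0.3094, 0.1827], 'eef_rot': [3.137, 0.004, 2.777], 'force': [-0.1491, 0.0963, -1.3252], 'grip_width': 0.0358, 'grip_force': 29.9968, 'qpos': [0.5063, 0.3665, 1.4865, -0.0001, 1.2826, -0.6999]}
pad 365 ((478.7083740234375, -259.59503173828125), (32.982444763183594, 64.15955352783203), 75.80280303955078) 0.030514917941424472
[[ 0.477  -0.2592  0.03  ]] [[0.4511, -0.2358, 0.03], [0.5102, -0.2515, 0.03], [0.5033, -0.2829, 0.03], [0.4443, -0.2669, 0.03]]
top 1906 ((476.42205810546875, -258.9198303222656), (101.00504302978516, 131.1987762451172), 74.71673583984375) 0.04031639728401569
[[ 0.4751 -0.2588  0.04  ]] [[0.4225, -0.1922, 0.04], [0.5521, -0.2269, 0.04], [0.5289, -0.327, 0.04], [0.4004, -0.2899, 0.04]]
```

View pics/s2.png

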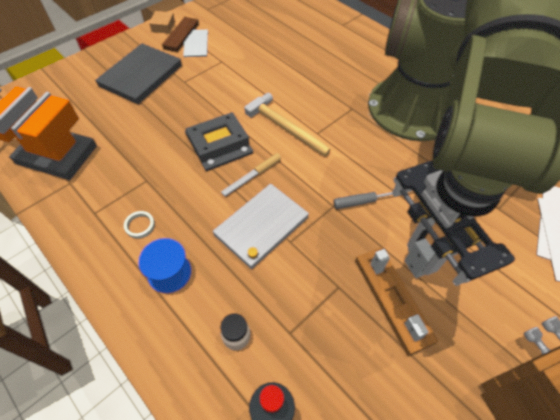

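Insert lifted out cleanly at (425,255), and the other two are still in the rack. Next I turn the tool and carry it over the plate.

Call:
send_rows(
  motion=[
    [[0,0,0],[0,0,-0.76],-0.6],
    [[0,0,0],[0,0,-0.76],-0.6],
    [[0,0,0],[0,0,-0.76],-0.6],
    [[0,0,0],[0,0,-0.76],-0.6],
    [[0,0,0],[0,0,0],-0.6],
  ],
)

```text
time_s: 3.95
ee_pos: [0.481, 0.3086, 0.1771]
eef_rot: [-3.14, -0.002, -3.14]
force: [1.0, 0.2, -1.9]
grip_width: 0.0358
grip_force: 30.0
```

Call:
send_rows(
  motion=[
    [[-0.2,-0.6,0],[0,0,0],-0.6],
    [[-0.25,-0.95,0],[0,0,0],-0.6],
    [[-0.25,-0.95,0],[0,0,0],-0.6],
    [[-0.25,-0.95,0],[0,0,0],-0.6],
    [[-0.25,-0.95,0],[0,0,0],-0.6],
    [[-0.25,-0.95,0],[0,0,0],-0.6],
    [[-0.25,-0.95,0],[0,0,0],-0.6],
    [[-0.25,-0.95,0],[0,0,0],-0.6],
    [[-0.25,-0.95,0],[0,0,0],-0.6],
    [[-0.25,-0.95,0],[0,0,0],-0.6],
    [[-0.25,-0.95,0],[0,0,0],-0.6],
    [[-0.1,-0.55,0],[0,0,0],-0.6],
  ],
)

```text
time_s: 5.15
ee_pos: [0.5655, -0.0124, 0.1776]
eef_rot: [-3.142, -0.001, 3.138]
force: [0.4, -0.8, -1.9]
grip_width: 0.0357
grip_force: 30.0
```

Call:
send_rows(
  motion=[
    [[0,0,0],[0,-0.97,0],-0.6],
    [[0,0,0],[0,-0.97,0],-0.6],
    [[0,0,0],[0,-0.97,0],-0.6],
    [[0,0,0],[0,-0.97,0],-0.6],
    [[0,0,0],[0,-0.97,0],-0.6],
    [[0,0,0],[0,-0.97,0],-0.6],
    [[0,0,0],[0,-0.97,0],-0.6],
    [[0,0,0],[0,-0.97,0],-0.6],
    [[0,0,0],[0,-0.97,0],-0.6],
    [[0,0,0],[0,0,0],-0.6],
  ],
)

```text
time_s: 6.15
ee_pos: [0.5682, 0.0075, 0.1975]
eef_rot: [3.133, 0.92, 3.136]
force: [-1.1, -0.0, -1.3]
grip_width: 0.0359
grip_force: 30.0
```

Run:
```python
from h import *
o=st(); R=Ro.from_euler('xyz',o['eef_rot']).as_matrix(); print(R.round(3)); togo([.566,-.01,.05])
c=cam('scene'); save(c,'s3.png')
```

```text
{'time_s': 6.15, 'ee_pos': [0.5682, 0.0075, 0.1975], 'eef_rot': [3.1325, 0.9202, 3.1357], 'force': [-1.0581, -0.0149, -1.3061], 'grip_width': 0.0359, 'grip_force': 29.9974, 'qpos': [-0.0861, 0.0066, 2.1572, 0.8861, 0.0941, -2.5035]}
[[-0.606 -0.001  0.796]
 [ 0.004  1.     0.004]
 [-0.796  0.005 -0.606]]
shift units [ 3.96 -0.61  2.92]
```

View pics/s3.png

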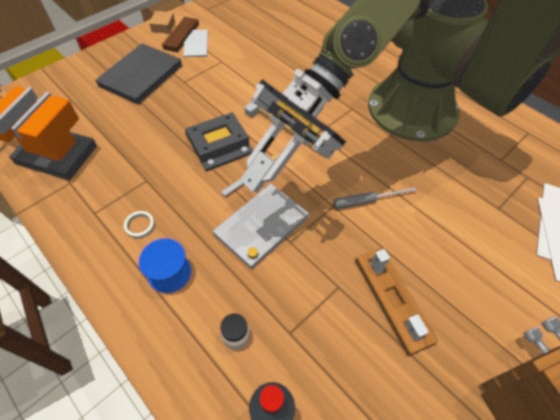

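The scene view shows the insert tilted over the plate, at (260,175). Joint 5 is near its lower limit, so I take some tilt back before lowering; 35° is still far past the topple angle of 17°.

Call:
send_rows(
  motion=[
    [[0,0,0],[0,0.7,0],-0.6],
    [[0,0,0],[0,0.7,0],-0.6],
    [[0,0,0],[0,0.7,0],-0.6],
    [[0,0,0],[0,0.4,0],-0.6],
    [[0,0,0],[0,0,0],-0.6],
  ],
)

```text
time_s: 6.7
ee_pos: [0.5713, 0.0117, 0.1992]
eef_rot: [3.122, 0.706, -3.135]
force: [0.9, 1.2, -2.5]
grip_width: 0.036
grip_force: 30.0
```

Run:
```python
from h import *
o=st(); R=Ro.from_euler('xyz',o['eef_rot']).as_matrix(); print(R.round(3)); togo([.58,-.01,.06],[np.pi,.62,np.pi])
```

```text
{'time_s': 6.7, 'ee_pos': [0.5713, 0.0117, 0.1992], 'eef_rot': [3.1223, 0.7061, -3.1348], 'force': [0.8653, 1.2209, -2.4713], 'grip_width': 0.036, 'grip_force': 29.9969, 'qpos': [-0.0791, 0.0335, 2.0096, 0.1925, 0.4021, -1.8138]}
[[-0.761 -0.019  0.649]
 [-0.005  1.     0.024]
 [-0.649  0.015 -0.761]]
shift units [ 2.79 -0.8   3.7 ]
turn units [0.2  0.72 0.05]
```

Call:
send_rows(
  motion=[
    [[0.46,-0.13,0.61],[0.2,0.3,0],-0.6],
    [[0.46,-0.13,0.61],[0,0,0],-0.6],
    [[0.46,-0.13,0.61],[0,0,0],-0.6],
    [[0.46,-0.13,0.61],[0,0,0],-0.6],
    [[0.46,-0.13,0.61],[0,0,0],-0.6],
    [[0.4,-0.13,0.6],[0,0,0],-0.6],
    [[0,0,0],[0,0,0],-0.6],
  ],
)

```text
time_s: 7.4
ee_pos: [0.5748, -0.0104, 0.0614]
eef_rot: [-3.14, 0.667, -3.135]
force: [0.3, 0.5, -2.1]
grip_width: 0.0359
grip_force: 30.0
```

Run:
```python
from h import *
o=st(); R=Ro.from_euler('xyz',o['eef_rot']).as_matrix(); print(R.round(3))
p=np.array(o['ee_pos']); 
for s in (10,-10): print('edge',(p+R@[s/1000,0,.0277]).round(4))
```

```text
{'time_s': 7.4, 'ee_pos': [0.5748, -0.0104, 0.0614], 'eef_rot': [-3.14, 0.6671, -3.135], 'force': [0.294, 0.4973, -2.0871], 'grip_width': 0.0359, 'grip_force': 29.9967, 'qpos': [-0.117, 0.303, 2.0768, 0.6522, 0.1234, -2.3166]}
[[-0.786 -0.006  0.619]
 [-0.005  1.     0.002]
 [-0.619 -0.001 -0.786]]
edge [ 0.5841 -0.0104  0.0335]
edge [ 0.5998 -0.0103  0.0459]
```

Call:
send_rows(
  motion=[
    [[0,0,0],[0,0.9,0],-0.6],
    [[0.1,0,0.17],[0,0,0],-0.6],
    [[0.1,0,0.17],[0,0,0],-0.6],
    [[0,0,0],[0,0,0],-0.6],
  ],
)

```text
time_s: 7.8
ee_pos: [0.5784, -0.0056, 0.053]
eef_rot: [3.129, 0.62, -3.132]
force: [-0.7, 0.6, -0.6]
grip_width: 0.0357
grip_force: 30.0
```

Run:
```python
from h import *
o=st(); R=Ro.from_euler('xyz',o['eef_rot']).as_matrix(); print(R.round(3))
p=np.array(o['ee_pos']); 
for s in (10,-10): print('edge',(p+R@[s/1000,0,.0277]).round(4))
```

```text
{'time_s': 7.8, 'ee_pos': [0.5784, -0.0056, 0.053], 'eef_rot': [3.1291, 0.6197, -3.1325], 'force': [-0.6924, 0.557, -0.6061], 'grip_width': 0.0357, 'grip_force': 29.9969, 'qpos': [-0.1118, 0.3291, 2.041, 0.4881, 0.1768, -2.1511]}
[[-0.814 -0.016  0.581]
 [-0.007  1.     0.018]
 [-0.581  0.01  -0.814]]
edge [ 0.5863 -0.0052  0.0247]
edge [ 0.6026 -0.0051  0.0363]
```

Call:
send_rows(
  motion=[
    [[0.06,0,0.09],[0,0,0],-0.6],
    [[0.04,0,0.06],[0,0,0],-0.6],
    [[0,0,0],[0,0,0],-0.6],
    [[0,0,0],[0,0,0],-0.6],
  ],
)

```text
time_s: 8.2
ee_pos: [0.5789, -0.0054, 0.0478]
eef_rot: [3.129, 0.621, -3.132]
force: [0.2, -1.4, -0.4]
grip_width: 0.0354
grip_force: 30.0
```

Call:
send_rows(
  motion=[
    [[0,0,0],[0,0,0],0.2],
    [[0,0,0],[0,0,0],0.2],
    [[0,0,0],[0,0,0],0.2],
    [[0,0,0],[0,0,0],0.2],
    [[0,0,0],[0,0,0],0.2],
  ],
)

```text
time_s: 8.7
ee_pos: [0.5789, -0.0054, 0.0476]
eef_rot: [3.128, 0.621, -3.132]
force: [0.4, 0.2, -0.4]
grip_width: 0.0566
grip_force: 0.0
```

Run:
```python
from h import *
st(); c=cam('scene'); cv2.imwrite('pics/s4.png',cv2.resize(c['pixels'][120:320,150:400,::-1],None,fx=3,fy=3))
```

```text
{'time_s': 8.7, 'ee_pos': [0.5789, -0.0054, 0.0476], 'eef_rot': [3.1284, 0.6205, -3.1321], 'force': [0.3799, 0.2342, -0.38], 'grip_width': 0.0566, 'grip_force': 0.0, 'qpos': [-0.1117, 0.3418, 2.0419, 0.5335, 0.1647, -2.1972]}
```

View pics/s4.png

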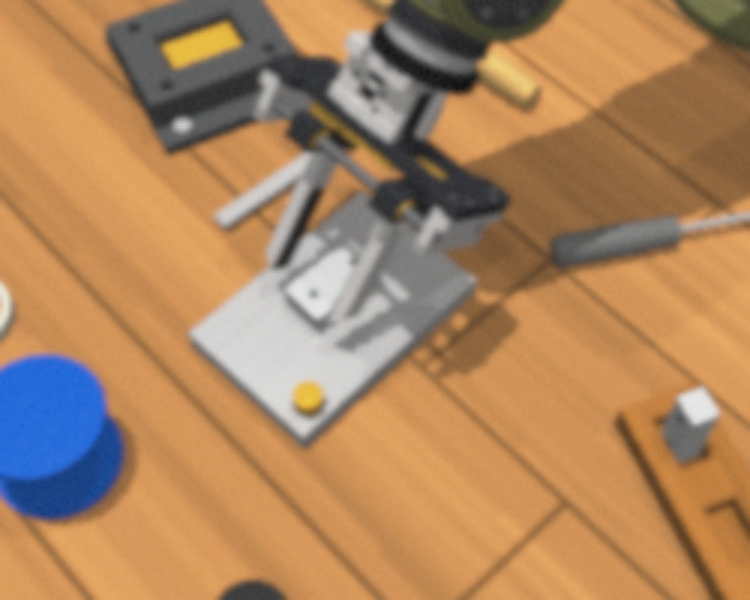

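The crop shows the insert lying flat on the plate at (325,285), with a dot visible and the fingers open on either side. Next I rise and straighten the tool.

Call:
send_rows(
  motion=[
    [[-0.4,0,-0.55],[0,0,0],0.2],
    [[-0.5,0,-0.7],[0,0,0],0.2],
    [[-0.5,0,-0.7],[0,0,0],0.2],
    [[-0.5,0,-0.7],[0,0,0],0.2],
    [[-0.5,0,-0.7],[0,0,0],0.2],
    [[0,0,0],[0,0.86,0],0.2],
    [[0,0,0],[0,0.86,0],0.2],
    [[0,0,0],[0,0.86,0],0.2],
    [[0,0,0],[0,0.86,0],0.2],
    [[0,0,0],[0,0.86,0],0.2],
    [[0,0,0],[0,0.86,0],0.2],
    [[0,0,0],[0,0,0],0.2],
  ],
)

```text
time_s: 9.95
ee_pos: [0.5799, -0.0067, 0.1705]
eef_rot: [3.131, -0.001, -3.124]
force: [-0.4, 0.2, -0.6]
grip_width: 0.0566
grip_force: 0.0
```

```bash
cat > meas.py <<'E'
from h import *
o=st()
for n in ('wrist','top'):
    c=cam(n); P=pts(c); Z=P[...,2]
    m=((abs(Z-.04)<.005)&(c['depth']>0)&(abs(P[...,0]-.56)<.085)&(abs(P[...,1])<.055)).astype(np.uint8)
    k,l,s,_=cv2.connectedComponentsWithStats(m)
    if k<2: print(n,'none'); continue
    i=1+s[1:,4].argmax(); r=cv2.minAreaRect((P[l==i][:,:2]*1000).astype(np.float32)); print(n,s[i],np.round(r[0],1),np.round(r[1],1),round(r[2],1),P[l==i][:,2].mean())
    save(c,'m_%s_%d.png'%(n,o['time_s']*100))
E
python3 meas.py
```

```text
{'time_s': 9.95, 'ee_pos': [0.5799, -0.0067, 0.1705], 'eef_rot': [3.1309, -0.0011, -3.1243], 'force': [-0.4494, 0.1612, -0.5524], 'grip_width': 0.0566, 'grip_force': 0.0, 'qpos': [-0.0796, 0.3963, 1.4747, 0.011, 1.2727, -1.671]}
wrist [ 262  147   36   63 2202] [553.8  -6.5] [64.1 35.8] 1.8 0.03957503322237303
top none
```

Call:
send_rows(
  motion=[
    [[0.44,0.01,0.7],[0.09,0,-0.12],0.2],
    [[0.43,0,0.8],[0,0,0],0.2],
    [[0,0,0.9],[0,0,0],0.2],
    [[0,0,0.9],[0,0,0],0.2],
    [[0,0,0.7],[0,0,0],0.2],
    [[0,0,0.4],[0,0,0],0.2],
    [[0,0,0],[0,0,0],0.2],
    [[0,0,0],[0,0,0],0.2],
  ],
)

```text
time_s: 10.85
ee_pos: [0.5534, -0.0068, 0.0401]
eef_rot: [-3.141, 0.003, -3.11]
force: [1.4, 0.1, 0.1]
grip_width: 0.0565
grip_force: 0.0
```

Run:
```python
from h import *
o=st(); togo([.5538,-.0065,.032],[np.pi,0,-3.110],o)
```

```text
{'time_s': 10.85, 'ee_pos': [0.5534, -0.0068, 0.0401], 'eef_rot': [-3.1414, 0.0031, -3.1101], 'force': [1.3945, 0.0954, 0.0911], 'grip_width': 0.0565, 'grip_force': 0.0, 'qpos': [-0.0786, 0.4977, 1.6639, 0.0002, 0.9769, -1.681]}
shift units [-0.01  0.01  0.27]
turn units [-0.    0.03 -0.  ]
```

Call:
send_rows(
  motion=[
    [[0,0.01,0.15],[0,0.03,0],0.2],
    [[0,0,0.13],[0,0,0],0.2],
    [[0,0,0],[0,0,0],0.2],
    [[0,0,0],[0,0,0],-0.6],
    [[0,0,0],[0,0,0],-0.6],
    [[0,0,0],[0,0,0],-0.6],
    [[0,0,0],[0,0,0],-0.6],
    [[0,0,0],[0,0,0],-0.6],
  ],
  squeeze=30,
)

```text
time_s: 11.65
ee_pos: [0.5532, -0.0065, 0.0309]
eef_rot: [-3.142, -0.002, -3.11]
force: [-0.5, 1.7, 1.1]
grip_width: 0.0356
grip_force: 30.0
```

Call:
send_rows(
  motion=[
    [[0,0,-0.2],[0,0,0],-0.6],
    [[0,0,-0.5],[0,0,0],-0.6],
    [[0,0,-0.8],[0,0,0],-0.6],
    [[0,0,-0.8],[0,0,0.6],-0.6],
    [[0,0,-0.8],[0,0,0.6],-0.6],
    [[0,0,-0.5],[0,0,0.6],-0.6],
    [[0,0,0],[0,0,0.6],-0.6],
    [[0,0,0],[0,0,0],-0.6],
  ],
)

```text
time_s: 12.45
ee_pos: [0.5535, -0.0065, 0.1402]
eef_rot: [-3.141, -0.001, 2.884]
force: [-0.5, -0.0, -0.9]
grip_width: 0.0354
grip_force: 30.0
```

Run:
```python
from h import *
o=st(); togo([.50,-.20,.145],[np.pi,0,np.deg2rad(165.2)],o)
```

```text
{'time_s': 12.45, 'ee_pos': [0.5535, -0.0065, 0.1402], 'eef_rot': [-3.1412, -0.0005, 2.884], 'force': [-0.5109, -0.0497, -0.8542], 'grip_width': 0.0354, 'grip_force': 29.9956, 'qpos': [-0.0778, 0.3693, 1.5866, -0.0004, 1.1863, -1.3908]}
shift units [ 0.08 -6.69 -0.16]
turn units [-0.   -0.    0.01]
```

Call:
send_rows(
  motion=[
    [[0,-0.5,-0.2],[0,0,0],-0.6],
    [[0,-0.9,0],[0,0,0],-0.6],
    [[0,-0.9,0],[0,0,0],-0.6],
    [[0,-0.9,0],[0,0,0],-0.6],
    [[0,-0.9,0],[0,0,0],-0.6],
    [[0,-0.9,0],[0,0,0],-0.6],
    [[0,-0.9,0],[0,0,0],-0.6],
    [[0,-0.5,0],[0,0,0],-0.6],
    [[0,0,0],[0,0,0],-0.6],
    [[0,0,0],[0,0,0],-0.6],
  ],
)

```text
time_s: 13.45
ee_pos: [0.5045, -0.1921, 0.1449]
eef_rot: [-3.141, -0.002, 2.885]
force: [-0.1, 0.5, -1.9]
grip_width: 0.0356
grip_force: 30.0
```

Run:
```python
from h import *
o=st(); c=cam('wrist'); save(c,'w5.png'); P=pts(c); Z=P[...,2]; im=c['pixels'].astype(int)
near=(abs(P[...,0]-.476)<.085)&(abs(P[...,1]+.259)<.085)&(c['depth']>0)
top=near&(abs(Z-.04)<.003)
r=cv2.minAreaRect((P[top][:,:2]*1000).astype(np.float32)); print('top',top.sum(),r,np.median(Z[top]))
pad=near&(im[...,0]-im[...,2]>70)&(abs(P[...,0]-.476)<.045)&(abs(P[...,1]+.259)<.04)&(Z>.02)&(Z<.036)
r=cv2.minAreaRect((P[pad][:,:2]*1000).astype(np.float32)); print('pad',pad.sum(),r,np.median(Z[pad]))
R=Ro.from_euler('xyz',o['eef_rot']); q=(P-o['ee_pos'])@R.as_matrix()
ins=(c['depth']>0)&(abs(q[...,2]+.009)<.004)&(abs(q[...,0])<.04)&(abs(q[...,1])<.02)
print('ins',ins.sum(),cv2.minAreaRect((q[ins][:,:2]*1000).astype(np.float32)))
```

```text
{'time_s': 13.45, 'ee_pos': [0.5045, -0.1921, 0.1449], 'eef_rot': [-3.1411, -0.0023, 2.8853], 'force': [-0.0765, 0.5132, -1.8691], 'grip_width': 0.0356, 'grip_force': 29.995, 'qpos': [-0.4312, 0.3361, 1.62, -0.001, 1.1876, -1.7453]}
top 10270 ((477.31353759765625, -258.8442077636719), (100.54261779785156, 130.34771728515625), 74.99681091308594) 0.039608369396374715
pad 1983 ((476.7534484863281, -260.52423095703125), (35.44705581665039, 60.37663650512695), 75.11825561523438) 0.029770586719084027
ins 5870 ((-0.5701274871826172, -0.0762481689453125), (64.16569519042969, 39.95344924926758), 0.4023972153663635)
```

View pics/w5.png

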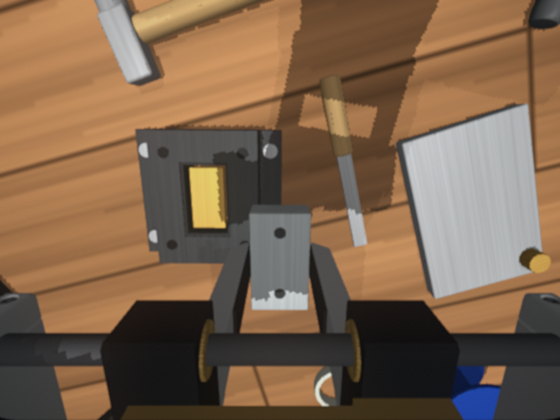

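The wrist view shows the pocket at (208,197) and the insert held at (280,255). The holder's top (130 x 100 mm, z = 0.0396) gives a pocket centre of (0.4773, -0.2588) at -15.0°, with the pad 10 mm down.

Run:
```python
from h import *
togo([.4767,-.2586,.06],[np.pi,0,np.deg2rad(165)])
```

```text
shift units [ 0.33 -2.39  2.83]
turn units [-0.   -0.02  0.05]
```

Call:
send_rows(
  motion=[
    [[0.11,-0.8,0],[0,-0.02,0.05],-0.6],
    [[0.11,-0.8,0],[0,0,0],-0.6],
    [[0.11,-0.79,0],[0,0,0],-0.6],
    [[0,0,0.7],[0,0,0],-0.6],
    [[0,0,0.8],[0,0,0],-0.6],
    [[0,0,0.8],[0,0,0],-0.6],
    [[0,0,0.5],[0,0,0],-0.6],
    [[0,0,0],[0,0,0],-0.6],
    [[0,0,0],[0,0,0],-0.6],
  ],
)

```text
time_s: 14.4
ee_pos: [0.4771, -0.2585, 0.0615]
eef_rot: [-3.141, 0.001, 2.88]
force: [0.2, 0.5, -1.3]
grip_width: 0.0355
grip_force: 30.0
```

Run:
```python
from h import *
st();togo([.4767,-.2586,.043],[np.pi,0,np.deg2rad(165)])
```

```text
{'time_s': 14.4, 'ee_pos': [0.4771, -0.2585, 0.0615], 'eef_rot': [-3.1408, 0.0006, 2.8803], 'force': [0.1651, 0.5468, -1.2612], 'grip_width': 0.0355, 'grip_force': 29.9949, 'qpos': [-0.5638, 0.4467, 1.6821, -0.0006, 1.012, -1.873]}
shift units [ 0.01 -0.    0.62]
turn units [-0.01  0.    0.  ]
```

Call:
send_rows(
  motion=[
    [[0,0,0.15],[0,0,0],-0.6],
    [[0,0,0.15],[0,0,0],-0.6],
    [[0,0,0.15],[0,0,0],-0.6],
    [[0,0,0.15],[0,0,0],-0.6],
    [[0,0,0],[0,0,0],-0.6],
    [[0,0,0],[0,0,0],-0.6],
  ],
)

```text
time_s: 15.0
ee_pos: [0.4766, -0.259, 0.0429]
eef_rot: [-3.141, 0.0, 2.879]
force: [0.4, -0.7, -1.7]
grip_width: 0.0355
grip_force: 30.0
```

It entered the pocket freely. I release it and rise.

Call:
send_rows(
  motion=[
    [[0,0,0.02],[0,0,0],0.1],
    [[0,0,0],[0,0,0],0.1],
    [[0,0,0],[0,0,0],0.1],
    [[0,0,0],[0,0,0],0.1],
    [[0,0,-0.5],[0,0,0],0.1],
    [[0,0,-0.8],[0,0,0],0.1],
    [[0,0,-0.8],[0,0,0],0.1],
    [[0,0,-0.8],[0,0,0],-1],
    [[0,0,-0.3],[0,0,0],-1],
    [[0,0,0],[0,0,0],-1],
    [[0,0,0],[0,0,0],-1],
    [[0,0,0],[0,0,0],-1],
  ],
)

```text
time_s: 16.2
ee_pos: [0.4762, -0.2587, 0.137]
eef_rot: [-3.141, -0.002, 2.879]
force: [0.5, 0.6, -0.3]
grip_width: 0.015
grip_force: 0.0
```

```bash
cat > m2.py <<'E'
from h import *
import sys
o=st(); c=cam('wrist'); save(c,sys.argv[1]); P=pts(c); Z=P[...,2]
q=P-np.array([.4773,-.2588,0]); a=np.deg2rad(-15); hx=q[...,0]*np.cos(a)+q[...,1]*np.sin(a); hy=-q[...,0]*np.sin(a)+q[...,1]*np.cos(a)
ok=c['depth']>0
I=ok&(abs(hx)<.028)&(abs(hy)<.014)&(Z<.06); T=ok&(abs(hx)<.06)&(abs(hy)<.045)&((abs(hx)>.04)|(abs(hy)>.027))&(abs(Z-.04)<.004)
for n,m in (('ins',I),('hold',T)):
    A=np.c_[hx[m],hy[m],np.ones(m.sum())]; s=np.linalg.lstsq(A,Z[m],rcond=None)[0]; print(n,m.sum(),'slope',s[:2].round(4),'z0',s[2].round(4))
b=ok&(abs(hx)<.045)&(abs(hy)<.03)&(c['pixels'].min(2)>75)
if I.any() and np.median(Z[I])>.045: b=ok&(abs(hx)<.05)&(abs(hy)<.035)&(abs(Z-np.median(Z[I]))<.004)
print(cv2.minAreaRect((np.c_[hx[b],hy[b]]*1000).astype(np.float32)))
E
python3 m2.py w6.png
```

```text
{'time_s': 16.2, 'ee_pos': [0.4762, -0.2587, 0.137], 'eef_rot': [-3.1415, -0.0016, 2.8791], 'force': [0.4781, 0.5935, -0.2948], 'grip_width': 0.015, 'grip_force': 0.0, 'qpos': [-0.565, 0.3487, 1.6227, -0.0006, 1.1716, -1.8731]}
ins 1850 slope [0.0694 0.0012] z0 0.049
hold 6188 slope [-0.0006 -0.0007] z0 0.0396
((0.3739013671875, -1.1937179565429688), (35.81272888183594, 64.4046401977539), 89.9951171875)
```

View pics/w6.png

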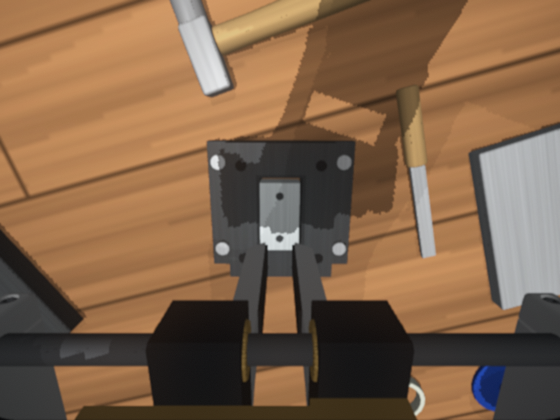

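The insert sits in the pocket mouth at (280,213), centred and about 9.4 mm proud, with the far (+x) end slightly high. I press with shut fingers just on the high side of centre.

Call:
send_rows(
  motion=[
    [[-0.23,0,0.5],[0,0,0],-1],
    [[0,0,0.8],[0,0,0],-1],
    [[0,0,0.8],[0,0,0],-1],
    [[0,0,0.5],[0,0,0],-1],
    [[0,0,0.1],[0,0,0],-1],
    [[0,0,0.1],[0,0,0],-1],
    [[0,0,0.05],[0,0,0],-1],
    [[0,0,0.05],[0,0,0],-1],
    [[0,0,0],[0,0,0],-1],
  ],
)

```text
time_s: 17.15
ee_pos: [0.4834, -0.2609, 0.0517]
eef_rot: [-3.141, 0.001, 2.879]
force: [-0.7, 0.1, -0.2]
grip_width: 0.0006
grip_force: 0.0
```

Call:
send_rows(
  motion=[
    [[0,0,0.07],[0,0,0],-1],
    [[0,0,0.07],[0,0,0],-1],
    [[0,0,0],[0,0,0],-1],
  ],
)

```text
time_s: 17.45
ee_pos: [0.4835, -0.261, 0.0474]
eef_rot: [-3.141, 0.001, 2.879]
force: [0.8, 0.0, 2.4]
grip_width: 0.0003
grip_force: 1.0
```

Call:
send_rows(
  motion=[
    [[0,0,0.06],[0,0,0],-1],
    [[0,0,0.06],[0,0,0],-1],
    [[0,0,0],[0,0,0],-1],
  ],
)

```text
time_s: 17.75
ee_pos: [0.4835, -0.261, 0.0437]
eef_rot: [-3.141, 0.001, 2.879]
force: [1.4, -0.2, 1.7]
grip_width: 0.0004
grip_force: 1.2
```

Call:
send_rows(
  motion=[
    [[0,0,0.04],[0,0,0],-1],
    [[0,0,0.04],[0,0,0],-1],
    [[0,0,0],[0,0,0],-1],
  ],
)

```text
time_s: 18.05
ee_pos: [0.4836, -0.261, 0.0413]
eef_rot: [-3.141, 0.001, 2.879]
force: [1.8, 0.0, 2.9]
grip_width: 0.0008
grip_force: 1.6
```

Call:
send_rows(
  motion=[
    [[0,0,0.04],[0,0,0],-1],
    [[0,0,0.03],[0,0,0],-1],
    [[0,0,0],[0,0,0],-1],
  ],
)

```text
time_s: 18.35
ee_pos: [0.4837, -0.2611, 0.0402]
eef_rot: [-3.141, 0.002, 2.879]
force: [-2.8, 2.1, 14.6]
grip_width: 0.0007
grip_force: 7.6
```

Call:
send_rows(
  motion=[
    [[0,0,-0.5],[0,0,0],-1],
    [[0,0,-0.9],[0,0,0],-1],
    [[0,0,-0.9],[0,0,0],-1],
    [[0,0,-0.8],[0,0,0],-1],
    [[0,0,0],[0,0,0],-1],
    [[0,0,0],[0,0,0],-1],
  ],
)

```text
time_s: 18.95
ee_pos: [0.483, -0.2606, 0.1315]
eef_rot: [-3.141, -0.0, 2.879]
force: [0.3, 0.2, 0.6]
grip_width: 0.0001
grip_force: 0.0
```

```bash
python3 m2.py w7.png
```

```text
{'time_s': 18.95, 'ee_pos': [0.483, -0.2606, 0.1315], 'eef_rot': [-3.141, -0.0002, 2.8792], 'force': [0.3392, 0.2436, 0.5664], 'grip_width': 0.0001, 'grip_force': 0.0, 'qpos': [-0.5612, 0.3688, 1.6092, -0.0006, 1.1636, -1.8693]}
ins 1816 slope [-0.0005  0.0003] z0 0.0396
hold 6714 slope [-0.0003 -0.0015] z0 0.0396
((-1.6935806274414062, -3.6691131591796875), (52.009891510009766, 85.20288848876953), 89.64229583740234)
```

View pics/w7.png

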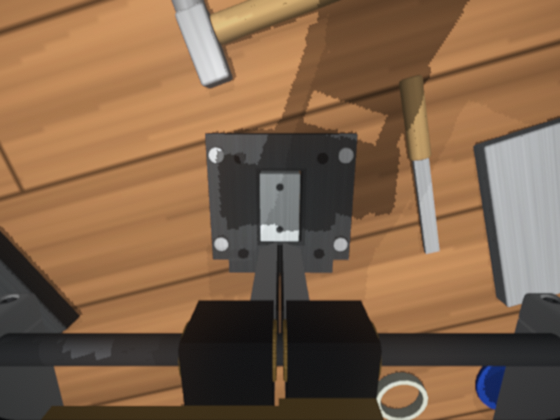

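The insert is flush: its face and the holder's top both measure z = 0.0396, and it is level at (280,207). The arm is clear of everything, so I hand in.

```bash
python3 -c "
from station import *
print(hand_in())"
```

```text
the job is handed in; nothing more can be done
None
```

The big insert was laid flat on the plate and released, then retaken by its long sides and pressed into the pocket. Its face measures level and flush with the holder's top. The other two inserts were left in the rack, and the job was handed in at about 19 s; `hand_in()` returned no verdict.

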